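# Roll a vial onto the camera's focus line and take its picture

### The job

The amber vial lies on the white photo board, short of the dark focus line in front of the small inspection camera. Push the top of the vial with a fingertip so that it rolls, without dragging or lifting it, until it lies at rest along the focus line, squarely over it and between its ends; let go of it, then press the shutter button on the off-white release box fully down and let it come back up. Leave the camera, the standing vial, the tube rack and the marker alone.

Things in the scene. Friction and masses are not known exactly. Their poses are not given: they have to be found in the camera images.
- line (a point): Middle of the focus line, a dark printed line 3 x 240 mm on the flat white board's top, 8 mm above the bench. x: across the line, away from the robot, towards the camera; y: along the line; z up. The fixed board reaches 200 mm from here in -x, 180 in +x, 150 either way in y. The vial starts 85 to 145 mm away on the -x side, nothing between.
- vial: Sealed amber glass vial, 0.1 to 0.2 kg, lying on the board. Origin on its axis, midway along its cylindrical body (52 mm diameter, 66 mm long), 26 mm above the board; a 21 mm neck and cap end 62 mm along its y axis. y starts within 4 deg of the line's y; x, z turn as it rolls. A fingertip pressed on its top rolls it by half the finger's travel; left rolling, it soon stops.
- camera: Small inspection camera with a ring light, fixed on the board beyond the line, facing it. The origin is the board's: on the bench, 30 mm in -x from the line's middle, axes as the line's. The camera fills 126 to 206 mm in x of this frame, 32 mm either way in y, up to 85 mm above the bench. Leave alone.
- shutter_top (a point): Middle of the top face of the round shutter button, 28 mm in diameter, 40 mm above the bench when up. It sits on a off-white release box, 62 x 82 mm and 22 mm high, fixed to the bench on the left or the right of the board. Pressed straight down.
- shutter (a joint): Travel of the shutter button (m): 0 up, 0.006 fully down; a spring returns it. About 5 N holds it fully down.
- spare_vial: A second vial of the same make, standing upright on the bench on the other side of the board from the release box; origin on its axis 33 mm above its foot; 52 mm in diameter, 95 mm tall. Leave alone.
- tube_rack: White rack 75 x 200 mm with capped tubes, 115 mm tall; origin under its centre, on the bench; long side along y. Leave alone.
- marker: Marker pen 132 mm long, 18 mm thick, lying on the bench on the right; origin under its middle; it lies along x. Leave alone.
Things that resemble listed ones, but are neither listed nor needed, are in the scene too. What is shaped like the part that bears shutter_top but pink is not meant. Leave any turquoise look-alike of the vial alone.

How it is judged (in metres and radians):
On the way, in this order (a step that is already met when the one before it is completed fails the run):
1. the vial has rolled over by more than about 125 degrees (angle between vial's own z axis and vertical above 2.2 rad), for 0.05 s.
2. the vial is at rest on the focus line with nothing of the robot touching it (x of vial in the frame of line between -0.007 and 0.007 m and angle between the y axis of vial and the y axis of line, either way round below 0.14 rad and linear speed of vial below 0.01 m/s and contact force between vial and the arm below 0.05 N and contact force between vial and the fingers below 0.05 N), for 0.2 s.
3. the shutter button is pressed down (value of joint shutter above 0.0045 m), for 0.02 s.
At the end, for the whole second after the job is handed in: The vial lies at rest on the board with its axis within 7 mm of the focus line and within 8 degrees of its direction, its middle within 60 mm of the line's middle; the shutter button has been pressed and is up again (x of vial in the frame of line between -0.007 and 0.007 m and y of vial in the frame of line between -0.06 and 0.06 m and z of vial in the frame of line between 0.022 and 0.03 m and angle between the y axis of vial and the y axis of line, either way round below 0.14 rad and linear speed of vial below 0.01 m/s and value of joint shutter below 0.0015 m); the robot touches nothing.
It fails at once if the vial is lifted, stood up, or falls off the board (z of vial in the frame of line above 0.033 m or z of vial in the frame of line below 0.015 m).
It fails at once if the shutter is pressed while the vial is not on the focus line (value of joint shutter above 0.003 m and (x of vial in the frame of line below -0.007 m or x of vial in the frame of line above 0.007 m or angle between the y axis of vial and the y axis of line, either way round above 0.14 rad)).
It fails at once if the camera is knocked (contact force between camera and anything else above 2 N).
It fails at once if the standing vial, the rack or the marker is disturbed (distance of any of spare_vial, tube_rack from where it was at the start of the episode above 0.012 m or distance of marker from where it was at the start of the episode above 0.02 m).
It also fails if it takes over 72 s, if anything falls off the work surface, if the arm or the gripper's body presses on something with over 40 N, if the wrist force passes 120 N, or if a joint passes its speed limit or range.

### The arm

A 6-joint arm with a two-finger parallel gripper is mounted at the origin on the work surface. World frame = base frame: x ahead of the robot, y to its left, z up, the work surface at z = 0. Lengths are in mm, angles in rad, forces in N, time in s.
With the tool pointing down it reaches from about 275 to 1000 mm from the base axis. Payload 8.4 kg.
Tool frame: the origin (TCP) lies between the finger pads; the fingertips stand 22 mm ahead of it and the grasp point (between the pads) lies 3 mm ahead of it; z points along the fingers, y is the line along which they close (so a half turn about z gives the same grasp; the last joint's range is limited). The gripper opens to 85 mm and grips with 20 to 120 N. Pads are 22 mm wide; open, the fingers measure 114 mm over their backs; the gripper's body (76 mm by 85 mm) begins 54 mm behind the grasp point. The pads swing forward as they close: fully open they stand 13 mm farther back than shut.
Start: joints at [1.251, 0.353, 1.633, -0, 1.155, -0.002], TCP at [195.297, 593.706, 253.281] pointing down, gripper open.
Joint ranges: [-2.63, 2.63], [-0.92, 2.1], [0.06, 2.66], [-1.3, 4.44], [0, 2.69], [-3.02, 3.02]. Speed limits (rad/s): [2.22, 2.22, 2.79, 3.14, 3.14, 3.14].

### API

Orientations are given as [roll, pitch, yaw] about the fixed x, y, z axes, in that order (R = Rz(yaw) Ry(pitch) Rx(roll)).
In Python, from rig import r, grab_frame gives the robot as it stands.
- The arm moves only by the shell command python3 -m inch 'ROWS' [FORCE]. ROWS is JSON, a list of rows, each a list of 7 numbers: the turn, a rotation vector about the tool's x, y, z as a fraction of full scale, then the shift along the tool's x, y, z as a fraction of full scale, then the closure, from 0 (fully open) to 1 (shut). In form: [[rx, ry, rz, dx, dy, dz, fingers], ...]. A call has 1 to 8 rows; each row shifts and turns the commanded pose from where the row before left it, along the tool's axes as they then stand; what a row does not reach is not made up. Full scale, the value 1, is 2.5 cm for a shift and pi rad for a turn. A row lasts 1/12 s, in which the tool goes at most 41.7 mm and 7.16 degrees, less where a joint would pass 70% of its speed; a pose out of reach is approached as far as the arm can. A call with a number of a shift or a turn outside -1 to 1 is refused whole. A call with a gripper value outside its range is refused whole. The fingers move at their own pace and stop on an object; FORCE is the grip in N (left out, the last holds). Time passes only in rows, so rows that do not move let the fingers close. It gives the time, the measured TCP pose, the force, the opening and the grip force at its end, in the units of the state.
- r.sense(): the state, without advancing time (a new reading comes with each control period).
- grab_frame(name): name is "scene" or "top" or "wrist"; returns a dict with "pixels" (400x640x3 uint8, red, green, blue), "z_map" (400x640 float32, mm along the optical axis (not along the pixel's ray), 0 where there is no reading), "vertical_fov" (degrees; the focal length in pixels is half the picture's height over the tangent of half this angle, whatever the lens; pixels are square), "cx", "cy" (the principal point, pixels), "cam_to_world" (4x4, takes a point from camera to world coordinates). Camera axes: x right, y down, z forward; pixel columns grow to the right and rows downward; lengths in mm; the calibration is good to about 2 mm. A picture is of the moment at which its call begins.
- r.sign_off(): hands the job in; it is judged then, once.
The state is a dict: "clock": time; "qpos": joint angles; "qvel": joint speeds; "joint_efforts": joint torques, N m; "eef_pos": TCP position; "tcp_rot": TCP orientation; "contact_force": force on the tool from outside, world axes, zero at the start; "wrist_torque": the same for the moment, N m; "opening": opening from 0.0 (shut) to 1.0 (fully open); "grasp_force": force on a finger pad.
Only numpy, scipy, OpenCV 4.12 (cv2) and the standard library are available. Lean on these libraries where they do the work, as an engineer would, in place of code of your own. Each camera call takes 0.05 s, during which the arm holds its last target. There are 200 camera calls.

## Working session

There is one attempt and no reset: what is moved stays moved. The work goes in short steps, Python scripts to look and compute and a shell command to move; the robot and the scene stay as the last step left them, time stands still between calls to the robot, and variables do not carry over. Pictures are saved under pics/ and viewed, at most 12 in all, crops included, and the job is handed in when it is done.

```bash
ls; mkdir -p pics
cat > h.py <<'E'
import numpy as np, cv2
from rig import r, grab_frame
def K(f):
    return 200/np.tan(np.radians(f["vertical_fov"]/2))
def save(f,n,crop=None,s=1):
    p=f["pixels"][:,:,::-1]
    if crop: x0,y0,x1,y1=crop; p=p[y0:y1,x0:x1]
    cv2.imwrite(n,cv2.resize(p,None,fx=s,fy=s,interpolation=cv2.INTER_CUBIC))
def ray(f,uv,z):
    uv=np.atleast_2d(uv).astype(float);k=K(f);T=np.array(f["cam_to_world"])
    d=np.c_[(uv[:,0]-f["cx"])/k,(uv[:,1]-f["cy"])/k,np.ones(len(uv))]@T[:3,:3].T
    o=T[:3,3]; return o+d*((z-o[2])/d[:,2])[:,None]
def cloud(f):
    v,u=np.mgrid[:400,:640];k=K(f);z=f["z_map"];T=np.array(f["cam_to_world"])
    return np.dstack([(u-f["cx"])/k*z,(v-f["cy"])/k*z,z])@T[:3,:3].T+T[:3,3]
E
python3 - <<'E'
from h import *
a=grab_frame("top");save(a,"pics/top.png")
b=grab_frame("scene");save(b,"pics/scene.png")
print(r.sense()); print(np.array(a["cam_to_world"]).round(2),a["vertical_fov"])
E
```

```text
pics
{'clock': 0.1, 'qpos': array([ 1.25061155e+00,  3.53583527e-01,  1.63407724e+00, -2.45322038e-05,
        1.15521292e+00, -2.39979431e-03]), 'qvel': array([-9.46944673e-04,  6.33496923e-05, -1.95430231e-03, -1.09097111e-03,
       -9.54144585e-04,  1.32929318e-03]), 'joint_efforts': array([-1.79019575e-03, -6.06353116e+01, -3.42814422e+01, -1.36071044e-04,
        3.99891913e-03,  1.16446586e-05]), 'eef_pos': array([195.16579124, 593.31059091, 252.62636899]), 'tcp_rot': array([-3.14031157e+00,  1.93570698e-05,  2.82381760e+00]), 'contact_force': array([0.49115181, 0.79451078, 0.16407985]), 'wrist_torque': array([-0.03342158,  0.0054247 ,  0.0397051 ]), 'grasp_force': 0.0, 'opening': 0.9982438550696213}
[[-1.00000e-02 -9.90000e-01  1.50000e-01  2.51820e+02]
 [-1.00000e+00  1.00000e-02 -0.00000e+00  1.43600e+01]
 [ 0.00000e+00 -1.50000e-01 -9.90000e-01  1.66511e+03]
 [ 0.00000e+00  0.00000e+00  0.00000e+00  1.00000e+00]] 42.5543988498696
```

View pics/top.png

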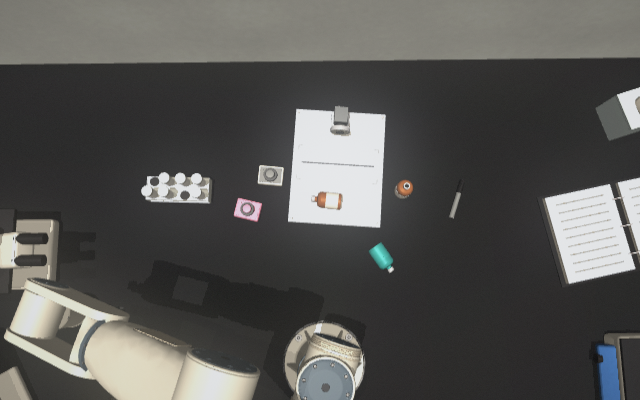

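View pics/scene.png

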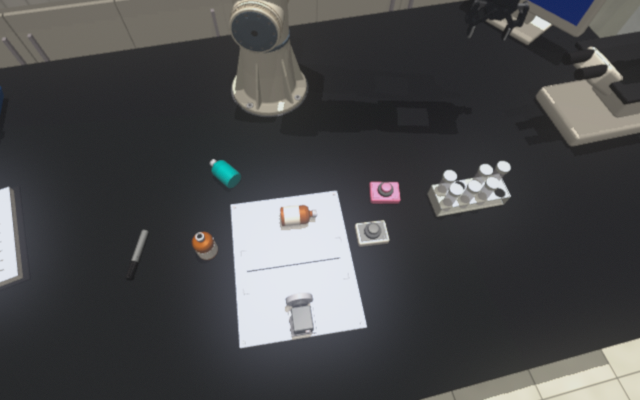

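The top view shows the lying amber vial at (328,200) and the standing vial at (404,189). The turquoise look-alike is at (381,257). The dark focus line runs from (302,162) to (374,166), with the camera at (341,120). There are two candidates for the release box: off-white at (270,176) and pink at (247,209). The off-white one fits the description, so I'll confirm it in a crop and measure.

Run:
```python
from h import *
a=grab_frame("top");save(a,"pics/crop.png",(225,95,425,245),4)
P=cloud(a);px=a["pixels"].astype(int)
g=px.sum(2)
# line: dark inside board
m=np.zeros((400,640),bool); m[156:172,298:380]=1
sub=m&(g<330)&(abs(P[:,:,2]-8)<8)
ys,xs=np.nonzero(sub)
# subpixel: darkness-weighted centroid per column
pts=[]
for c in range(306,372,3):
    col=g[155:175,c].astype(float); w=np.clip(np.median(col)-col-60,0,None)
    if w.sum()>0: pts.append((c,(w*np.arange(155,175)).sum()/w.sum()))
pts=np.array(pts); L=ray(a,pts,8)
vx,vy,_,_=cv2.fitLine(L[:,:2].astype(np.float32),cv2.DIST_HUBER,0,.1,.01).ravel()
print("line pts",len(pts),L[0],L[-1],"dir",np.degrees(np.arctan2(vy,vx)))
row=lambda v,u0,u1:(u0,g[v,u0:u1])
print(g[161:168,296:310]);print(g[161:170,366:380])
hsv=cv2.cvtColor(a["pixels"],cv2.COLOR_RGB2HSV)
print(P[192:210:3,306:350:4,2].round(0))
hb=P[:,:,2]
m=(hb>14)&(hb<70); m[:185]=0;m[215:]=0;m[:,:305]=0;m[:,350:]=0
q=P[m]; print("vial",q.min(0),q.max(0),q.mean(0))
m=(hb>34)&(hb<46); m[:160]=0;m[192:]=0;m[:,:255]=0;m[:,287:]=0
q=P[m]; print("button",len(q),q.min(0),q.max(0),q.mean(0),np.median(q,0))
m=(hb>15)&(hb<30); m[:160]=0;m[192:]=0;m[:,:255]=0;m[:,287:]=0
q=P[m]; print("box",len(q),q.min(0),q.max(0),np.median(q,0))
```

```text
line pts 22 [644.00598908  49.69664275   8.        ] [ 627.32618738 -158.08908397    8.        ] dir 85.56595
[[693 690 693 693 692 648 546 543 545 541 592 594 562 651]
 [690 691 691 693 691 669 633 544 545 542 576 496 473 539]
 [692 690 690 691 692 690 690 670 669 671 672 651 650 651]
 [690 692 690 692 693 692 690 693 691 693 692 691 693 693]
 [690 690 690 692 690 691 693 690 693 692 691 693 690 693]
 [691 693 690 690 690 693 693 693 693 691 692 693 693 693]
 [692 691 690 690 693 690 692 690 691 693 693 693 693 693]]
[[693 693 691 693 691 693 690 692 693 691 692 690 692 691]
 [693 693 691 693 693 691 692 693 690 690 693 691 692 690]
 [693 693 693 693 691 693 693 693 693 691 691 690 690 690]
 [693 693 693 690 693 693 693 693 693 693 690 692 692 692]
 [546 592 592 592 592 646 649 649 691 691 691 691 691 690]
 [542 571 567 488 487 532 478 477 691 691 690 691 691 692]
 [672 669 670 651 651 649 631 635 693 690 692 693 690 694]
 [693 693 694 693 693 690 691 692 690 693 691 693 690 691]
 [693 692 693 692 693 693 693 693 693 692 693 693 691 690]]
[[ 9.  6.  5. 10. 45. 52. 55. 43. 13.  6.  5.]
 [ 6. 12. 40. 53. 61. 69. 56. 59. 62.  6. 12.]
 [18.  2. 44. 62. 61. 65. 60. 63. 59.  8.  4.]
 [ 8. 14. 37. 60. 60. 60. 60. 66. 59.  5. 16.]
 [ 4. 12.  7. 45. 47. 53. 49. 61. 52. 11.  9.]
 [ 6. 13. 10.  9. 11. 34. 41. 48. 49.  5. 14.]]
vial [466.95541129 -88.58666089  14.00645604] [563.06438437  53.59826703  69.67570831] [510.3276257  -17.88339825  46.3907082 ]
button 86 [576.6663524  127.11628206  34.06502495] [617.47093594 185.21574635  45.99752569] [597.55069441 164.91438169  39.87307651] [598.36209534 165.24406016  39.36563677]
box 318 [564.68404102 124.3627633   15.14958909] [631.96655226 209.84393055  29.95359412] [596.3332012  163.7956989   22.59174644]
```

View pics/crop.png

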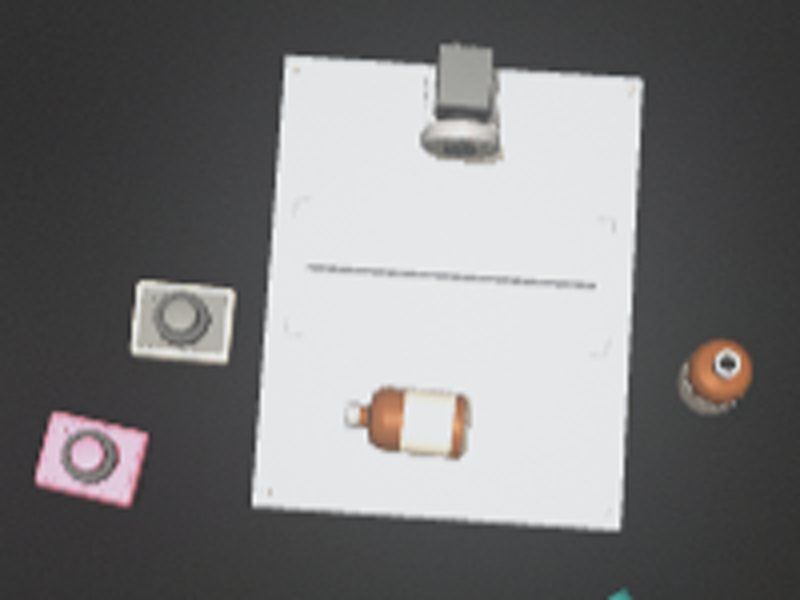

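The crop confirms that the off-white box with the grey button, at top-view (270,174), is the right one. The pink box at (247,209) isn't meant. Next I'll measure the vial axis, the line ends and the wrist camera mount.

```bash
cat >> h.py <<'E'
def vial(f,win,label=True):
    """axis of the lying vial: amber pixels' hull -> body rectangle centre cast at z=34"""
    hsv=cv2.cvtColor(f["pixels"],cv2.COLOR_RGB2HSV)
    m=((hsv[:,:,0]<22)&(hsv[:,:,1]>110)&(hsv[:,:,2]>50)).astype(np.uint8)
    w=np.zeros_like(m);x0,y0,x1,y1=win;w[y0:y1,x0:x1]=1;m*=w
    pts=np.argwhere(m)[:,::-1]
    W=ray(f,pts,34)[:,:2].astype(np.float32)
    return m,W
def toline(p,mid,yaw):
    d=np.asarray(p)[...,:2]-mid; c,s=np.cos(yaw),np.sin(yaw)
    return np.stack([d[...,0]*c+d[...,1]*s,-d[...,0]*s+d[...,1]*c],-1)
E
python3 - <<'E'
from h import *
a=grab_frame("top")
e=ray(a,[(301.5,161.8),(373.6,165.8)],8); mid=e.mean(0)[:2]; d=e[0]-e[1]
print("line",e,"len",np.linalg.norm(d),mid,np.degrees(np.arctan2(d[1],d[0])))
m,W=vial(a,(305,185,350,215))
rc=cv2.minAreaRect(W);print("rect",rc,len(W))
print("box pts",cv2.boxPoints(rc))
yaw=np.radians(85.57-90); q=toline(W,mid,yaw); print("in line frame",q.min(0),q.max(0))
print("button", ray(a,(270.5,174.2),40))
g=a["pixels"].astype(int).sum(2); print(g[168:182,261:281])
s=r.sense()
w=grab_frame("wrist");T=np.array(w["cam_to_world"])
from scipy.spatial.transform import Rotation as R
Rt=R.from_euler("xyz",s["tcp_rot"]).as_matrix()
print("cam in tool",(Rt.T@(T[:3,3]-s["eef_pos"])).round(1),(Rt.T@T[:3,:3]).round(3),w["vertical_fov"])
E
```

```text
line [[ 643.45178532   64.56590216    8.        ]
 [ 627.07439888 -173.27322629    8.        ]] len 238.40232760625244 [635.2630921  -54.35366207] 86.06088266451683
rect ((511.6410827636719, -18.985546112060547), (82.02462768554688, 39.212310791015625), 82.88829803466797) 114
box pts [[487.10828  -57.255016]
 [526.01886  -62.10966 ]
 [536.1739    19.283924]
 [497.2633    24.138569]]
in line frame [-147.40292507  -14.95733349] [-105.46096927   66.48892742]
button [[596.11919237 163.93006527  40.        ]]
[[521 536 519 521 521 456 470 407 403 381 405 455 460 560 582 583 585 606
  602 602]
 [520 531 444 520 459 385 390 347 390 390 378 363 356 424 486 520 525 524
  526 529]
 [523 521 484 491 392 367 398 445 468 464 459 370 371 368 380 522 523 526
  522 522]
 [521 522 522 426 370 384 470 499 499 501 497 461 360 376 366 411 520 528
  527 528]
 [525 521 452 382 337 463 501 508 506 510 508 503 440 301 381 310 524 524
  527 529]
 [519 520 452 377 323 506 516 515 521 516 516 516 495 245 383 332 428 525
  530 527]
 [520 522 412 384 327 511 522 527 531 529 527 525 474 242 385 352 327 526
  524 531]
 [521 524 438 379 360 461 540 541 544 545 539 532 397 246 379 326 301 522
  528 528]
 [521 521 507 376 380 348 455 547 555 561 548 449 296 325 389 281 455 526
  526 529]
 [524 522 525 411 389 355 356 432 434 460 395 333 342 379 363 275 523 528
  528 528]
 [525 522 525 494 335 389 367 366 364 357 347 358 392 376 279 430 526 530
  529 524]
 [522 525 525 526 388 338 383 387 389 369 394 391 344 293 420 513 529 526
  526 532]
 [525 528 526 529 497 465 311 310 334 330 313 290 276 418 514 525 530 530
  530 539]
 [588 475 551 521 520 523 451 454 391 370 453 448 456 514 527 529 530 530
  528 537]]
cam in tool [  68.9   -0.6 -120.6] [[ 0.002 -0.961 -0.276]
 [ 1.     0.002  0.   ]
 [ 0.    -0.276  0.961]] 71.39868208413345
```

```bash
A='[[0,0,0,-0.97,-0.94,0,1],[0,0,0,-0.97,-0.94,0,1],[0,0,0,-0.97,-0.94,0,1],[0,0,0,-0.97,-0.94,0,1],[0,0,0,-0.97,-0.94,0,1],[0,0,0,-0.97,-0.94,0,1],[0,0,0,-0.97,-0.94,0,1],[0,0,0,-0.97,-0.94,0,1]]'
true
python3 -m inch '[[0,0,0,-0.97,-0.94,0,1],[0,0,0,-0.97,-0.94,0,1],[0,0,0,-0.97,-0.94,0,1],[0,0,0,-0.97,-0.94,0,1],[0,0,0,-0.97,-0.94,0,1],[0,0,0,-0.97,-0.94,0,1],[0,0,0,-0.97,-0.94,0,1],[0,0,0,-0.97,-0.94,0,1]]'
python3 -m inch '[[0,0,0,-0.97,-0.94,0,1],[0,0,0,-0.97,-0.94,0,1],[0,0,0,-0.97,-0.94,0,1],[0,0,0,-0.97,-0.94,0,1],[0,0,0,-0.97,-0.94,0,1],[0,0,0,-0.97,-0.94,0,1],[0,0,0,-0.97,-0.94,0,1],[0,0,0,-0.97,-0.94,0,1]]'
python3 -m inch '[[0,0,0,-0.97,-0.94,0,1],[0,0,0,-0.97,-0.94,0,1],[0,0,0,-0.97,-0.94,0,1],[0,0,0.038,0,0,0,1],[0,0,0.038,0,0,0,1],[0,0,0.038,0,0,0,1],[0,0,0.038,0,0,0,1],[0,0,0.038,0,0,0,1]]'
python3 -m inch '[[0,0,0.038,0,0,0,1],[0,0,0.038,0,0,0,1],[0,0,0.038,0,0,0,1],[0,0,0.038,0,0,0,1],[0,0,0.038,0,0,0,1],[0,0,0.038,0,0,0,1],[0,0,0,0,0,0,1]]'
```

```text
clock: 0.92
eef_pos: [321.2, 353.0, 253.3]
tcp_rot: [3.141, 0.0, 2.824]
contact_force: [0.7, 0.8, -0.2]
opening: 0.006
grasp_force: 0.0
clock: 1.58
eef_pos: [446.9, 113.7, 253.5]
tcp_rot: [3.141, 0.0, 2.824]
contact_force: [1.8, 0.8, 1.2]
opening: 0.0
grasp_force: 0.0
clock: 2.25
eef_pos: [493.4, 25.4, 253.2]
tcp_rot: [-3.141, -0.0, 2.221]
contact_force: [-0.3, 0.1, 0.3]
opening: -0.004
grasp_force: 0.0
clock: 2.83
eef_pos: [493.4, 25.6, 253.2]
tcp_rot: [-3.141, 0.0, 1.505]
contact_force: [-0.5, -0.4, 0.1]
opening: 0.003
grasp_force: 0.0
```

Run:
```python
from h import *
w=grab_frame("wrist");save(w,"pics/wrist1.png")
```

```text
(no output)
```

View pics/wrist1.png

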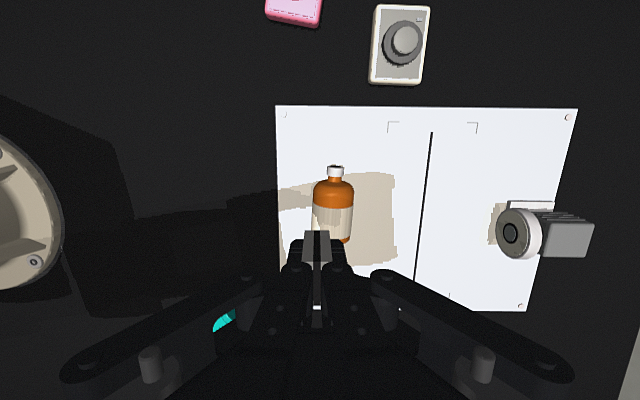

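The wrist view shows the vial body at columns 313–354, rows 178–245, with the cap at (335,170). The line runs from (432,132) to (415,280), and the release button is at (404,40).

```bash
cat >> h.py <<'E'
def wline(w,r0,r1,c0,c1):
    g=w["pixels"].astype(int).sum(2).astype(float);pts=[]
    for v in range(r0,r1,2):
        x=g[v,c0:c1];k=np.clip(np.median(x)-x-150,0,None)
        if 0<(k>0).sum()<8: pts.append(((k*np.arange(c0,c1)).sum()/k.sum(),v))
    L=ray(w,pts,8)[:,:2]
    vx,vy,x0,y0=cv2.fitLine(L.astype(np.float32),cv2.DIST_HUBER,0,.1,.01).ravel()
    if vy<0: vx,vy=-vx,-vy
    return len(pts),np.array([x0,y0]),np.array([vx,vy]),L
E
python3 - <<'E'
from h import *
w=grab_frame("wrist")
n,p,d,L=wline(w,140,265,405,445)
print("line",n,p,d,np.degrees(np.arctan2(d[1],d[0])),"end",ray(w,(432,131.5),8))
print("button",ray(w,(405.5,39.5),40))
m,W=vial(w,(300,170,370,225))
rows=[]
for v in range(182,222,2):
    c=np.nonzero(m[v])[0]
    if len(c)>2: rows.append((v,c[0],c[-1]))
print(rows)
A=np.array(rows,float); A=A[(A[:,2]-A[:,1])>32]
l=ray(w,A[:,[1,0]],34);rr=ray(w,np.c_[A[:,2]+1,A[:,0]],34);c=(l+rr)/2
print("width",np.linalg.norm(l-rr,axis=1).round(1)); print(c[::3].round(1))
vx,vy,x0,y0=cv2.fitLine(c[:,:2].astype(np.float32),cv2.DIST_HUBER,0,.1,.01).ravel()
print("axis dir deg",np.degrees(np.arctan2(vy,vx)))
print("cap top",ray(w,(335,166),34+10),"cap/shoulder",ray(w,(333,183),45))
nrm=np.array([d[1],-d[0]]); print("dist to line",((c[:,:2]-p)@nrm).round(1))
E
```

```text
line 63 [637.48627  -30.295547] [0.07594949 0.9971117 ] 85.64422 end [[645.12023298  66.17936726   8.        ]]
button [[598.28228714 167.28069923  40.        ]]
[(182, np.int64(318), np.int64(346)), (184, np.int64(316), np.int64(349)), (186, np.int64(315), np.int64(351)), (188, np.int64(314), np.int64(352)), (190, np.int64(313), np.int64(352)), (192, np.int64(313), np.int64(353)), (194, np.int64(313), np.int64(353)), (196, np.int64(313), np.int64(353)), (198, np.int64(313), np.int64(352)), (200, np.int64(313), np.int64(352)), (202, np.int64(313), np.int64(352)), (204, np.int64(315), np.int64(352)), (206, np.int64(320), np.int64(350)), (208, np.int64(329), np.int64(343))]
width [42.7 46.6 49.2 50.5 51.9 52.  52.1 51.  51.1 51.2 48.7]
[[514.3  10.6  34. ]
 [514.    2.8  34. ]
 [514.3  -5.2  34. ]
 [513.4 -13.1  34. ]]
axis dir deg 87.64579
cap top [[517.16136653  35.04849711  44.        ]] cap/shoulder [[513.8838387   14.53513199  45.        ]]
dist to line [-125.9 -125.2 -125.1 -125.6 -124.9 -124.8 -124.7 -125.2 -125.1 -125.
 -123.7]
```

The vial axis is at about (513,-27), which is 125 mm short of the line and 2° off it. All the sizes agree: width 52 mm, line length about 240 mm. Now I'll move the fingertip to just above and behind the vial's top.

```bash
python3 -m inch '[[0,0,0,-0.7,0.17,0,1],[0,0,0,-0.7,0.17,0,1],[0,0,0,-0.68,0.17,0,1],[0,0,0,0,0,0.9,1],[0,0,0,0,0,0.9,1],[0,0,0,0,0,0.9,1],[0,0,0,0,0,0.9,1],[0,0,0,0,0,0.9,1]]'
python3 -m inch '[[0,0,0,0,0,0.9,1],[0,0,0,0,0,0.9,1],[0,0,0,0,0,0.2,1],[0,0,0,0,0,0,1],[0,0,0,0,0,0,1]]'
python3 - <<'E'
from h import *
a=grab_frame("scene");save(a,"pics/s2.png",(200,120,400,270),4);print(r.sense()["eef_pos"],r.sense()["contact_force"])
E
```

```text
clock: 3.6
eef_pos: [503.1, -27.1, 139.9]
tcp_rot: [3.141, -0.0, 1.515]
contact_force: [-0.0, -0.6, 0.1]
opening: 0.005
grasp_force: 0.0
clock: 4.02
eef_pos: [503.4, -27.1, 91.3]
tcp_rot: [3.142, 0.0, 1.512]
contact_force: [1.0, -0.6, 0.4]
opening: 0.001
grasp_force: 0.0
[503.8585674  -27.12100217  91.84927471] [ 0.33515087  1.19642984 -0.04289747]
```

View pics/s2.png

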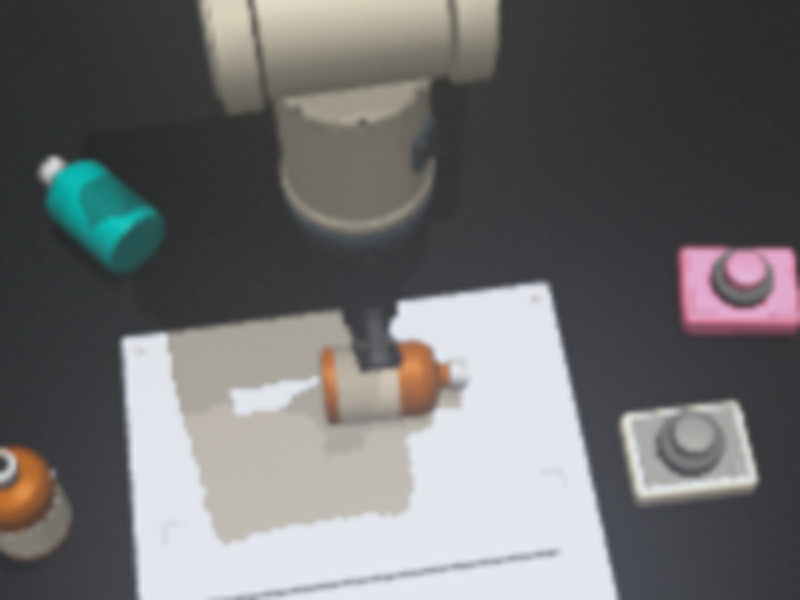

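The fingertip is above the label, at mid-body. I'll lower it to contact while reading the force.

```bash
python3 -m inch '[[0,0,0,0,0,0.34,1],[0,0,0,0,0,0,1]]'|grep -v grasp
python3 -m inch '[[0,0,0,0,0,0.05,1],[0,0,0,0,0,0,1]]'|grep -v grasp
python3 -m inch '[[0,0,0,0,0,0.05,1],[0,0,0,0,0,0,1]]'|grep -v grasp
python3 -m inch '[[0,0,0,0,0,0.03,1],[0,0,0,0,0,0,1]]'|grep -v grasp
```

```text
clock: 4.23
eef_pos: [503.3, -27.1, 82.3]
tcp_rot: [3.141, -0.0, 1.511]
contact_force: [-0.4, -0.4, -0.3]
opening: -0.005
clock: 4.4
eef_pos: [504.1, -27.2, 81.9]
tcp_rot: [3.139, 0.0, 1.511]
contact_force: [0.3, -0.2, 4.0]
opening: -0.0
clock: 4.57
eef_pos: [505.5, -27.3, 81.8]
tcp_rot: [3.137, 0.0, 1.511]
contact_force: [0.2, -0.0, 15.1]
opening: -0.0
clock: 4.73
eef_pos: [506.1, -27.4, 81.7]
tcp_rot: [3.135, 0.0, 1.511]
contact_force: [0.4, -1.3, 21.4]
opening: 0.003
```

```bash
python3 -m inch '[[0,0,0,0,0.1,-0.04,1],[0,0,0,0,0.3,0,1],[0,0,0,0,0.3,0,1],[0,0,0,0,0.3,0,1]]'|grep -v grasp
python3 -m inch '[[0,0,0,0,0.3,0,1],[0,0,0,0,0.25,0,1],[0,0,0,0,0.1,0,1],[0,0,0,0,0.05,0,1]]'|grep -v grasp
python3 -m inch '[[0,0,0,0,0,-0.3,1],[0,0,0,0,0,-0.4,1],[0,0,0,0,0,0,1]]'|grep -v grasp
cat >> h.py <<'E'
LP,LD=np.array([637.49,-30.30]),np.array([.07595,.99711])
def where(win=None):
    """vial in the top view from amber ends; x of axis relative to line, via colour mask"""
    f=grab_frame("top"); m,W=vial(f,win or (305,140,350,215))
    n=np.array([LD[1],-LD[0]]); o=np.array([636.0,-53.5])
    q=np.c_[(W-o)@n,(W-o)@LD]
    b=q[(q[:,1]>-16+0)]
    # body pixels only: columns (bins along y) with wide extent
    out=[]
    for y in np.arange(q[:,1].min(),q[:,1].max(),3.2):
        s=q[(q[:,1]>=y)&(q[:,1]<y+3.2),0]
        if len(s)>2: out.append((round(float(y),0),round(float(s.min()),1),round(float(s.max()),1)))
    return f,m,out
E
python3 - <<'E'
from h import *
f,m,o=where();print(o);save(f,"pics/t3.png",(285,100,385,235),4)
E
```

```text
clock: 5.07
eef_pos: [530.0, -29.5, 81.9]
tcp_rot: [3.138, 0.001, 1.512]
contact_force: [-0.7, -7.1, 12.5]
opening: -0.001
clock: 5.4
eef_pos: [546.1, -29.8, 80.5]
tcp_rot: [3.141, 0.0, 1.511]
contact_force: [0.0, -1.5, 4.0]
opening: -0.003
clock: 5.65
eef_pos: [546.0, -29.6, 99.4]
tcp_rot: [3.14, -0.0, 1.511]
contact_force: [0.8, 0.8, 0.4]
opening: -0.001Traceback (most recent call last):
  File "<stdin>", line 2, in <module>
  File "h.py", line 45, in where
    for y in np.arange(q[:,1].min(),q[:,1].max(),3.2):
                       ~~~~~~~~~~^^
    return umr_minimum(a, axis, None, out, keepdims, initial, where)
ValueError: zero-size array to reduction operation minimum which has no identity
```

```bash
cat >> h.py <<'E'
def wv(w):
    """vial axis from wrist picture: edges of amber shoulder rows -> line-frame x,y"""
    m,_=vial(w,(0,0,640,400))
    nl,lab,st,_=cv2.connectedComponentsWithStats(m); k=1+np.argmax(st[1:,4]); m=lab==k
    n=np.array([LD[1],-LD[0]]); o=np.array([636.0,-53.5]); out=[]
    wd=m.sum(1).max()
    for v in range(400):
        c=np.nonzero(m[v])[0]
        if len(c)>.8*wd:
            a,b=ray(w,[(c[0],v),(c[-1]+1,v)],34)[:,:2]
            p=(a+b)/2-o; out.append((v,p@n,p@LD,np.linalg.norm(a-b)))
    return st[k],np.array(out).round(1)
E
python3 - <<'E'
from h import *
w=grab_frame("wrist");save(w,"pics/w3.png")
s,o=wv(w);print(s);print(o[::3]);print(r.sense()["eef_pos"])
E
```

```text
[ 256  150   77   62 3756]
[[ 164.  -106.5   54.6   40.9]
 [ 167.  -106.2   52.5   44.4]
 [ 170.  -106.2   50.5   47.3]
 [ 173.  -106.2   48.4   50.1]
 [ 176.  -106.2   46.3   50.3]
 [ 179.  -105.9   44.3   51.1]
 [ 182.  -105.9   42.2   51.3]
 [ 185.  -105.9   40.1   51.4]
 [ 188.  -105.9   37.9   51.6]
 [ 191.  -105.9   35.8   51.7]
 [ 194.  -105.9   33.6   51.9]
 [ 197.  -106.3   31.5   51.4]
 [ 200.  -106.3   29.3   51.5]
 [ 203.  -105.6   27.1   50.3]
 [ 206.  -104.9   24.9   43.4]]
[545.63444302 -29.54876028  98.28045752]
```

View pics/w3.png

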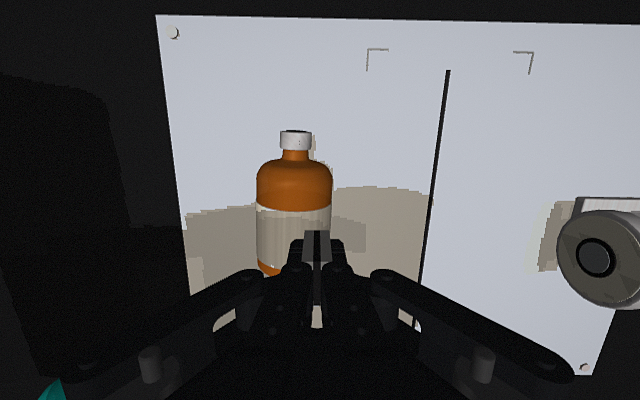

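The wrist view shows the vial at (295,215), rolled to x = -106 mm, square to the line at (435,170). The stroke works, so I'll repeat it with a longer travel.

```bash
python3 -m inch '[[0,0,0,0,-0.56,0,1],[0,0,0,0,-0.56,0,1],[0,0,0,0,0,0.35,1],[0,0,0,0,0,0.35,1]]'|grep -v grasp
python3 -m inch '[[0,0,0,0,0.1,0,1],[0,0,0,0,0.3,0,1],[0,0,0,0,0.3,0,1],[0,0,0,0,0.3,0,1]]'|grep -v grasp
python3 -m inch '[[0,0,0,0,0.3,0,1],[0,0,0,0,0.3,0,1],[0,0,0,0,0.3,0,1],[0,0,0,0,0.2,0,1],[0,0,0,0,0.1,0,1],[0,0,0,0,0.05,0,1],[0,0,0,0,0,-0.35,1],[0,0,0,0,0,-0.35,1]]'|grep -v grasp
python3 -m inch '[[0,0,0,0,0,0,1],[0,0,0,0,0,0,1]]'|grep -v grasp
python3 - <<'E'
from h import *
w=grab_frame("wrist")
s,o=wv(w);print(s);print(o[::6]);p=r.sense()["eef_pos"];d=p[:2]-[636,-53.5];print(p,"finger x",d@[LD[1],-LD[0]],"y",d@LD)
E
```

```text
clock: 6.08
eef_pos: [517.5, -27.9, 79.9]
tcp_rot: [3.141, -0.0, 1.511]
contact_force: [-12.5, 1.5, 75.2]
opening: -0.002
clock: 6.42
eef_pos: [546.2, -30.6, 81.8]
tcp_rot: [3.136, 0.001, 1.511]
contact_force: [-0.7, -7.2, 23.4]
opening: -0.002
clock: 7.08
eef_pos: [573.7, -31.4, 96.9]
tcp_rot: [-3.14, -0.0, 1.51]
contact_force: [-0.2, 0.7, 0.1]
opening: 0.004
clock: 7.25
eef_pos: [574.1, -31.2, 97.9]
tcp_rot: [3.141, -0.0, 1.511]
contact_force: [0.3, 0.1, -1.3]
opening: -0.0
[ 254  152   76   62 3772]
[[167.  -79.6  53.1  40.9]
 [173.  -79.7  49.1  47.8]
 [179.  -79.7  44.9  50.8]
 [185.  -79.4  40.7  51.8]
 [191.  -79.8  36.5  51.5]
 [197.  -79.8  32.2  51.8]
 [203.  -79.8  27.8  52.1]]
[573.69596053 -31.19720263  97.50329466] finger x -63.81787825123338 y 17.506350483961533
```

```bash
python3 -m inch '[[0,0,0,0,-0.6,0,1],[0,0,0,0,-0.56,0,1],[0,0,0,0,0,0.4,1],[0,0,0,0,0,0.15,1],[0,0,0,0,0.05,0.06,1],[0,0,0,0,0.05,0.04,1]]'|grep -v grasp
python3 -m inch '[[0,0,0,0,0.1,0,1],[0,0,0,0,0.3,0,1],[0,0,0,0,0.3,0,1],[0,0,0,0,0.3,0,1]]'|grep -v grasp
python3 -m inch '[[0,0,0,0,0.3,0,1],[0,0,0,0,0.3,0,1],[0,0,0,0,0.3,0,1],[0,0,0,0,0.15,0.02,1],[0,0,0,0,0.1,0,1],[0,0,0,0,0.05,0,1],[0,0,0,0,0,-0.35,1],[0,0,0,0,0,-0.35,1]]'|grep -v grasp
python3 -m inch '[[0,0,0,0,0,0,1],[0,0,0,0,0,0,1]]'|grep -v grasp
python3 - <<'E'
from h import *
w=grab_frame("wrist")
s,o=wv(w);print(s);print(o[::6]);p=r.sense()["eef_pos"];d=p[:2]-[636,-53.5];print(p,"finger x",d@[LD[1],-LD[0]],"y",d@LD)
E
```

```text
clock: 7.8
eef_pos: [548.3, -29.8, 81.3]
tcp_rot: [3.141, 0.0, 1.511]
contact_force: [-1.4, -0.1, 13.0]
opening: 0.002
clock: 8.13
eef_pos: [574.3, -31.8, 82.0]
tcp_rot: [3.139, 0.001, 1.511]
contact_force: [0.0, -3.7, 7.1]
opening: 0.002
clock: 8.8
eef_pos: [601.4, -32.9, 98.3]
tcp_rot: [-3.14, -0.0, 1.511]
contact_force: [0.0, 0.4, 1.1]
opening: -0.001
clock: 8.97
eef_pos: [602.6, -33.1, 99.4]
tcp_rot: [3.14, 0.0, 1.511]
contact_force: [0.0, -0.5, 0.2]
opening: -0.002
[ 255  152   76   62 3695]
[[168.  -50.5  52.5  41.2]
 [174.  -50.5  48.4  46.9]
 [180.  -50.5  44.2  50. ]
 [186.  -50.2  40.   52.3]
 [192.  -50.6  35.7  52. ]
 [198.  -50.3  31.4  51.6]
 [204.  -50.3  27.   51.9]]
[602.2383564  -33.03113083  98.93164142] finger x -35.21868306115546 y 17.845517310447615
```

```bash
python3 -m inch '[[0,0,0,0,-0.6,0,1],[0,0,0,0,-0.56,0,1],[0,0,0,0,0,0.4,1],[0,0,0,0,0,0.18,1],[0,0,0,0,0.05,0.06,1],[0,0,0,0,0.05,0.04,1]]'|grep -v grasp
python3 -m inch '[[0,0,0,0,0.1,0,1],[0,0,0,0,0.3,0,1],[0,0,0,0,0.3,0,1],[0,0,0,0,0.3,0,1]]'|grep -v grasp
python3 -m inch '[[0,0,0,0,0.3,0,1],[0,0,0,0,0.3,0,1],[0,0,0,0,0.3,0,1],[0,0,0,0,0.15,0.02,1],[0,0,0,0,0.1,0,1],[0,0,0,0,0.05,0,1],[0,0,0,0,0,-0.35,1],[0,0,0,0,0,-0.35,1]]'|grep -v grasp
python3 -m inch '[[0,0,0,0,0,0,1],[0,0,0,0,0,0,1]]'|grep -v grasp
python3 - <<'E'
from h import *
w=grab_frame("wrist")
s,o=wv(w);print(s);print(o[::6]);p=r.sense()["eef_pos"];d=p[:2]-[636,-53.5];print(p,"finger x",d@[LD[1],-LD[0]],"y",d@LD)
n,q,dd,L=wline(w,60,180,s[0]+s[2]+5,s[0]+s[2]+60);print("line now",n,q,dd,np.mean((L-LP)@[LD[1],-LD[0]]))
E
```

```text
clock: 9.52
eef_pos: [576.6, -31.6, 81.2]
tcp_rot: [3.141, 0.0, 1.511]
contact_force: [-1.1, -1.1, 11.7]
opening: 0.0
clock: 9.85
eef_pos: [602.7, -33.5, 82.0]
tcp_rot: [3.139, 0.001, 1.511]
contact_force: [-0.4, -2.9, 7.1]
opening: 0.001
clock: 10.52
eef_pos: [629.8, -34.6, 98.2]
tcp_rot: [-3.14, -0.0, 1.511]
contact_force: [0.2, 0.2, -0.6]
opening: 0.002
clock: 10.68
eef_pos: [631.0, -34.7, 99.4]
tcp_rot: [3.14, -0.0, 1.511]
contact_force: [0.6, -0.1, -0.5]
opening: -0.002
[ 256  154   76   62 3676]
[[170.  -21.3  51.6  41.3]
 [176.  -21.7  47.5  47.7]
 [182.  -21.4  43.3  51.4]
 [188.  -21.4  39.   51.7]
 [194.  -21.1  34.7  51.4]
 [200.  -21.8  30.4  51.7]
 [206.  -21.1  26.   50.6]]
[630.69108589 -34.72964341  98.94692517] finger x -6.719179928662857 y 18.31289822998802Traceback (most recent call last):
  File "<stdin>", line 4, in <module>
  File "h.py", line 32, in wline
    L=ray(w,pts,8)[:,:2]
      ~~~^^^^^^^^^
  File "h.py", line 11, in ray
    d=np.c_[(uv[:,0]-f["cx"])/k,(uv[:,1]-f["cy"])/k,np.ones(len(uv))]@T[:3,:3].T
             ~~^^^^^
IndexError: index 0 is out of bounds for axis 1 with size 0
```

```bash
python3 -m inch '[[0,0,0,0,-0.5,0,1],[0,0,0,0,-0.5,0,1],[0,0,0,0,0,0.4,1],[0,0,0,0,0,0.18,1],[0,0,0,0,0.05,0.06,1],[0,0,0,0,0.05,0.04,1]]'|grep -v grasp
python3 -m inch '[[0,0,0,0,0.1,0,1],[0,0,0,0,0.3,0,1],[0,0,0,0,0.3,0,1],[0,0,0,0,0.3,0,1]]'|grep -v grasp
python3 -m inch '[[0,0,0,0,0.3,0,1],[0,0,0,0,0.2,0.02,1],[0,0,0,0,0.1,0,1],[0,0,0,0,0.05,0,1],[0,0,0,0,0,-0.35,1],[0,0,0,0,0,-0.35,1]]'|grep -v grasp
python3 -m inch '[[0,0,0,0,0,-0.8,1],[0,0,0,0,0,-0.8,1],[0,0,0,0,0,-0.8,1],[0,0,0,0,0,-0.8,1],[0,0,0,0,0,0,1],[0,0,0,0,0,0,1]]'|grep -v grasp
python3 - <<'E'
from h import *
w=grab_frame("wrist");save(w,"pics/w5.png")
s,o=wv(w);print(s);print(o[::6]);p=r.sense()["eef_pos"];d=p[:2]-[636,-53.5];print(p,"finger x",d@[LD[1],-LD[0]],"y",d@LD)
E
```

```text
clock: 11.23
eef_pos: [609.6, -33.6, 81.6]
tcp_rot: [3.14, 0.0, 1.511]
contact_force: [-1.4, -0.2, 14.0]
opening: 0.004
clock: 11.57
eef_pos: [635.1, -35.5, 82.0]
tcp_rot: [3.139, 0.001, 1.511]
contact_force: [-0.3, -2.8, 7.9]
opening: -0.003
clock: 12.07
eef_pos: [648.8, -35.7, 97.9]
tcp_rot: [-3.14, -0.0, 1.51]
contact_force: [0.2, -0.2, 0.8]
opening: -0.001
clock: 12.57
eef_pos: [649.9, -35.7, 179.9]
tcp_rot: [3.139, -0.0, 1.511]
contact_force: [-0.5, -0.4, 0.4]
opening: 0.001
[ 275  143   54   42 1769]
[[155.   -0.9  51.2  43. ]
 [161.   -0.4  45.5  50. ]
 [167.   -0.9  39.6  51.3]
 [173.   -0.9  33.7  51.6]
 [179.   -0.8  27.7  51.9]]
[649.13817522 -35.73593156 178.56841131] finger x 11.751024891076414 y 18.710574688797237
```

View pics/w5.png

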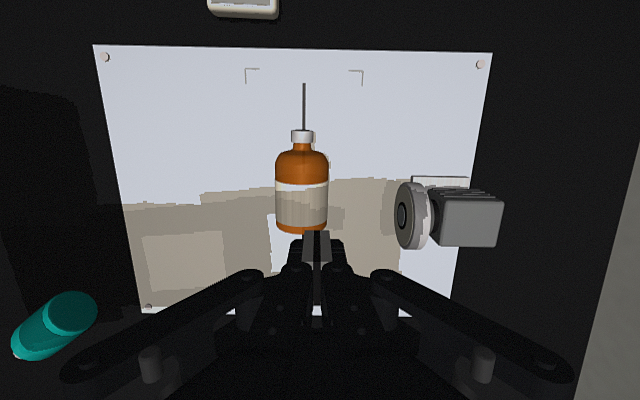

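The vial is on the line at x ≈ -0.8 mm. The line shows at (304,85–130), in line with the cap at (302,137). Next I'll go to above the shutter button at (597,165.5).

```bash
python3 -m inch '[[0,0,0,0.99,-0.32,0,1],[0,0,0,0.99,-0.32,0,1],[0,0,0,0.99,-0.32,0,1],[0,0,0,0.99,-0.32,0,1],[0,0,0,0.99,-0.32,0,1],[0,0,0,0.99,-0.32,0,1],[0,0,0,0.98,-0.32,0,1],[0,0,0,0.98,-0.32,0,1]]'|grep -v grasp
python3 -m inch '[[0,0,0,0,0,0.9,1],[0,0,0,0,0,0.9,1],[0,0,0,0,0,0.9,1],[0,0,0,0,0,0.9,1],[0,0,0,0,0,0.5,1],[0,0,0,0,0,0,1],[0,0,0,0,0,0,1]]'|grep -v grasp
python3 - <<'E'
from h import *
a=grab_frame("scene");save(a,"pics/s6.png",(220,160,420,310),4)
E
```

```text
clock: 13.28
eef_pos: [595.9, 166.1, 176.8]
tcp_rot: [-3.139, 0.001, 1.511]
contact_force: [1.2, -0.1, -0.3]
opening: -0.001
clock: 13.87
eef_pos: [596.6, 164.9, 74.9]
tcp_rot: [-3.139, 0.001, 1.511]
contact_force: [-0.2, 1.3, 0.1]
opening: -0.002
```

View pics/s6.png

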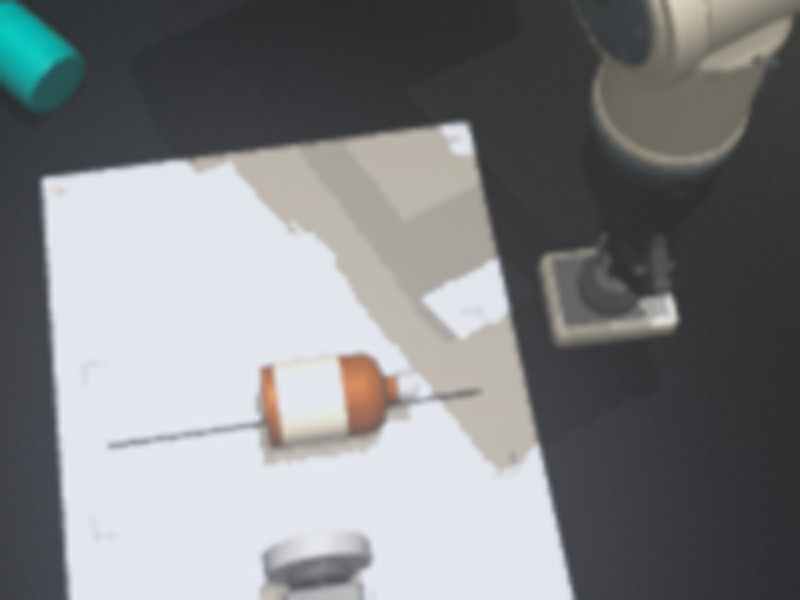

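The vial is squarely on the line at (325,400), and the finger is over the off-white box's button at (615,285). Now I'll press it.

```bash
python3 -m inch '[[0,0,0,0,0,0.3,1],[0,0,0,0,0,0.2,1],[0,0,0,0,0,0.1,1],[0,0,0,0,0,0.08,1],[0,0,0,0,0,0,1]]'|grep -v grasp
python3 -m inch '[[0,0,0,0,0,0.06,1],[0,0,0,0,0,0.04,1],[0,0,0,0,0,0,1]]'|grep -v grasp
```

```text
clock: 14.33
eef_pos: [598.3, 165.3, 60.0]
tcp_rot: [3.14, -0.001, 1.511]
contact_force: [-0.3, -0.2, 7.6]
opening: 0.002
clock: 14.58
eef_pos: [598.5, 165.4, 59.6]
tcp_rot: [3.139, -0.001, 1.511]
contact_force: [-6.6, -3.0, 29.4]
opening: 0.001
```

It stops hard at about 2.4 mm of travel with side force, so something other than the button may be carrying the load. I'll look.

Run:
```python
from h import *
w=grab_frame("wrist");save(w,"pics/w7.png",(220,130,420,280),4)
```

View pics/w7.png

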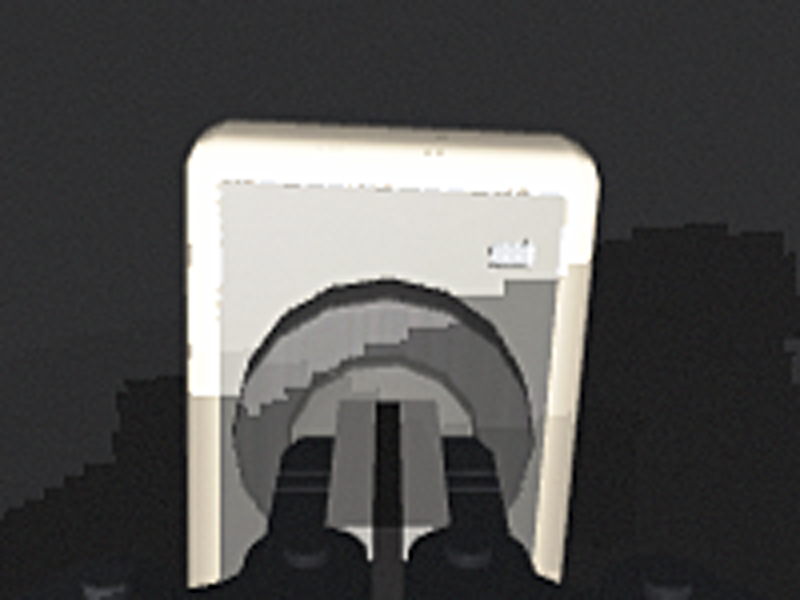

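```bash
python3 -m inch '[[0,0,0,0,0,-0.5,1],[0,0,0,0,0,-0.9,1],[0,0,0,0,0,-0.9,1],[0,0,0,0,0,-0.9,1],[0,0,0,-0.9,0,0,1],[0,0,0,-0.9,0,0,1],[0,0,0,0,0,0,1],[0,0,0,0,0,0,1]]'|grep -v grasp
python3 - <<'E'
from h import *
w=grab_frame("wrist");P=cloud(w)
m=(abs(P[:,:,0]-598)<36)&(abs(P[:,:,1]-165)<46)&(P[:,:,2]<60);print(m.sum())
q=P[m]
# button face: heights near max
b=q[(q[:,2]>36)&(q[:,2]<45)];print("face",len(b),b.min(0),b.max(0),b.mean(0))
c=b.mean(0)[:2]
R=np.hypot(*(q[:,:2]-c).T)
for i in range(0,34,2):
    s=q[(R>=i)&(R<i+2),2]; 
    if len(s):print(i,len(s),np.percentile(s,[10,50,90]).round(1))
ys,xs=np.nonzero(m);print(xs.min(),ys.min(),xs.max(),ys.max())
save(w,"pics/w8.png",(max(xs.min()-10,0),max(ys.min()-10,0),xs.max()+10,ys.max()+10),4)
print(r.sense()["eef_pos"],r.sense()["tcp_rot"])
E
```

```text
clock: 15.3
eef_pos: [594.3, 119.3, 136.4]
tcp_rot: [-3.141, 0.0, 1.509]
contact_force: [0.1, 0.7, -0.7]
opening: -0.004
8152
face 980 [585.3849202 151.705066   36.4306289] [614.44413098 178.98351699  44.96364544] [598.89196071 165.8378307   43.62522029]
0 23 [43.3 44.2 45. ]
2 64 [43.3 43.9 44.7]
4 107 [43.2 44.  44.7]
6 157 [43.2 44.  44.9]
8 202 [43.1 44.  44.8]
10 235 [43.  43.8 44.7]
12 267 [34.2 42.8 44.1]
14 232 [33.1 34.  35. ]
16 352 [33.2 34.  34.9]
18 380 [33.2 34.1 35. ]
20 357 [23.  33.4 34.5]
22 269 [21.7 22.5 23.4]
24 447 [21.6 22.4 23.2]
26 496 [21.3 22.3 23.3]
28 521 [20.7 22.2 23.2]
30 522 [19.8 22.2 23.3]
32 455 [20.3 22.2 23.3]
272 86 357 192
[594.44303958 120.03626451 136.29392205] [-3.14131302e+00 -1.74837183e-04  1.50951394e+00]
```

View pics/w8.png

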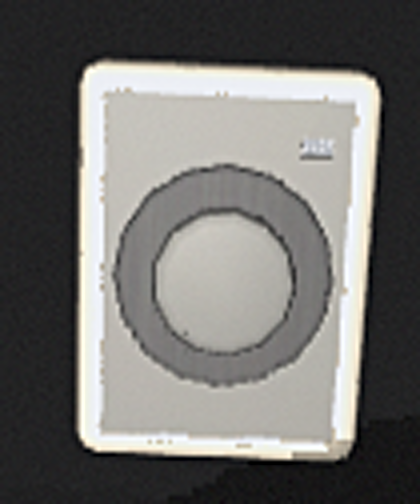

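Depth puts the button's top at 44 mm and the collar at 34 mm, against 40 mm stated for the button top. The hard stop at tip 37.6 mm would then be full travel from 44. I'll press again, better centred, reading force against depth to confirm.

```bash
python3 -m inch '[[0,0,0,0.92,0.05,0,1],[0,0,0,0.92,0.04,0,1],[0,0,0,0,0,0.9,1],[0,0,0,0,0,0.9,1],[0,0,0,0,0,0.7,1],[0,0,0,0,0,0,1],[0,0,0,0,0,0,1]]'|grep -E 'pos|contact'
python3 -m inch '[[0,0,0,0,0,0.1,1],[0,0,0,0,0,0,1],[0,0,0,0,0,0,1]]'|grep -E 'pos|contact'
python3 -m inch '[[0,0,0,0,0,0.06,1],[0,0,0,0,0,0,1],[0,0,0,0,0,0,1]]'|grep -E 'pos|contact'
python3 -m inch '[[0,0,0,0,0,0.06,1],[0,0,0,0,0,0,1],[0,0,0,0,0,0,1]]'|grep -E 'pos|contact'
python3 -m inch '[[0,0,0,0,0,0.06,1],[0,0,0,0,0,0,1],[0,0,0,0,0,0,1]]'|grep -E 'pos|contact'
python3 -m inch '[[0,0,0,0,0,0.06,1],[0,0,0,0,0,0,1],[0,0,0,0,0,0,1]]'|grep -E 'pos|contact'
```

```text
eef_pos: [598.8, 166.5, 72.9]
contact_force: [0.6, -1.0, -0.2]
eef_pos: [600.2, 166.2, 72.3]
contact_force: [-0.2, -0.1, 0.8]
eef_pos: [599.7, 165.9, 70.1]
contact_force: [-0.1, -0.3, 0.5]
eef_pos: [599.5, 165.9, 68.2]
contact_force: [0.6, -0.1, 0.3]
eef_pos: [599.5, 166.0, 66.6]
contact_force: [0.1, 0.0, 0.3]
eef_pos: [599.7, 166.0, 65.3]
contact_force: [-0.1, -0.3, 1.3]
```

```bash
python3 -m inch '[[0,0,0,0,0,0.06,1],[0,0,0,0,0,0,1],[0,0,0,0,0,0,1]]'|grep -E 'pos|contact'
python3 -m inch '[[0,0,0,0,0,0.06,1],[0,0,0,0,0,0,1],[0,0,0,0,0,0,1]]'|grep -E 'pos|contact'
python3 -m inch '[[0,0,0,0,0,0.06,1],[0,0,0,0,0,0,1],[0,0,0,0,0,0,1]]'|grep -E 'pos|contact'
python3 -m inch '[[0,0,0,0,0,0.06,1],[0,0,0,0,0,0,1],[0,0,0,0,0,0,1]]'|grep -E 'pos|contact'
python3 -m inch '[[0,0,0,0,0,0.06,1],[0,0,0,0,0,0,1],[0,0,0,0,0,0,1]]'|grep -E 'pos|contact'
```

```text
eef_pos: [599.7, 166.0, 63.9]
contact_force: [-0.3, 0.0, 2.7]
eef_pos: [599.7, 166.0, 62.3]
contact_force: [-0.8, 0.6, 4.2]
eef_pos: [599.7, 166.0, 60.8]
contact_force: [-0.4, 0.5, 4.8]
eef_pos: [599.8, 166.0, 60.0]
contact_force: [-3.0, -0.7, 11.5]
eef_pos: [599.9, 166.0, 59.8]
contact_force: [-5.6, -1.4, 24.1]
```

The spring force rises from 66 to 60 mm (about 5 N over 6 mm), then there is a hard stop, so the button is fully down. I'll release it, back off and check.

```bash
python3 -m inch '[[0,0,0,0,0,-0.5,1],[0,0,0,0,0,-0.8,1],[0,0,0,0,0,-0.9,1],[0,0,0,0,0,-0.9,1],[0,0,0,-0.9,0,0,1],[0,0,0,-0.9,0,0,1],[0,0,0,0,0,0,1],[0,0,0,0,0,0,1]]'|grep -v grasp
python3 - <<'E'
from h import *
w=grab_frame("wrist");P=cloud(w)
m=np.hypot(P[:,:,0]-599,P[:,:,1]-166)<9;print("button z",np.median(P[m][:,2]))
s=grab_frame("scene");save(s,"pics/s9.png",(220,150,420,300),4)
m,W=vial(s,(260,220,330,290));rc=cv2.minAreaRect(W);print(len(W))
E
```

```text
clock: 19.1
eef_pos: [596.5, 120.2, 135.0]
tcp_rot: [-3.141, 0.0, 1.509]
contact_force: [-1.1, 1.0, -0.7]
opening: 0.0
button z 44.02476900166701
164
```

View pics/s9.png

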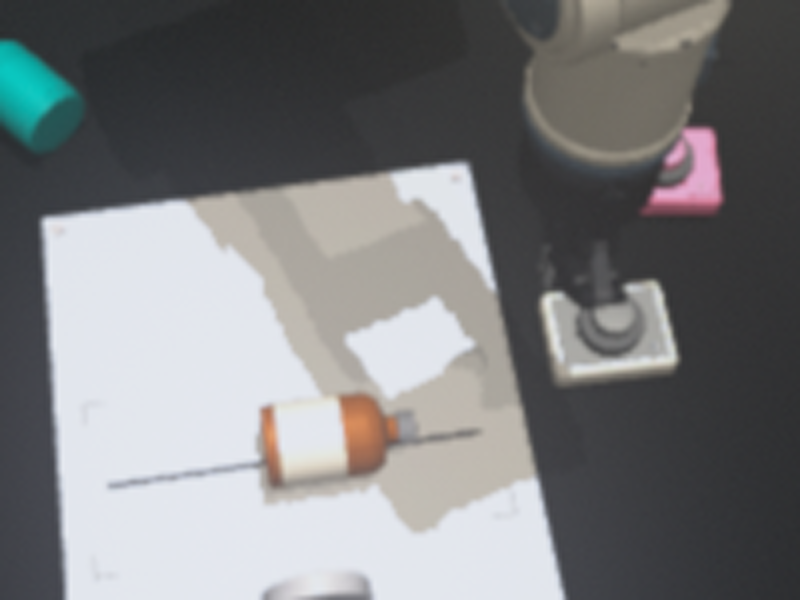

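The vial rests on the line at (325,440), unmoved, and the button is back up at 44 mm with the arm clear. I'm handing the job in.

```bash
python3 -c "
from rig import r
print(r.sign_off())"
```

```text
the job is handed in; nothing more can be done
None
```

I rolled the vial onto the focus line, where it rests about 1 mm off, pressed the shutter fully down twice (the second press to confirm full travel), saw it come back up, and handed in the job; the sign-off gave no verdict.

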